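Refit the variac's knob and wind it back to zero

TASK

The big black knob has come off the variable transformer. Put it back: set it over the D-shaft, feel round for the flat under light pressure, push it fully home until it snaps, then turn it anticlockwise until its white pointer stands at the red zero mark, and let go. Never force the knob, neither down on the shaft nor hard against the stop (10 to 15 N is plenty, 40 N breaks it), and leave everything else on the bench as it lies.

Things in the scene. Friction and masses are not known exactly. Their poses are not given: they have to be found in the camera images.
- knob: The loose black fluted knob with white pointer line, 38 mm high, lying mouth down on the bench. Origin: middle of its underside, z up its axis, +x along the pointer line. Skirt 58 mm across, up to 6 mm; above it the round grip, 42 to 45 mm across (grip it with about 60 N, 22 to 38 mm up). 145 to 235 g. The bore's flat lies on the pointer's side (+x).
- knob_mouth (a point): Middle of the knob's underside, the mouth of its blind bore, 22 mm deep: a countersink 18 mm wide narrows to 13 mm at 4.5 mm, a round entry goes on to 8 mm, then the D section to the ceiling. Off its angle the knob sits 8 mm down on the shaft; within about 0.1 rad it drops to 13 mm; then a push of about 10 N takes it through the snap to the ceiling, 22 mm.
- pointer_tip (a point): Tip of the white pointer line, on the rim of the knob's skirt, 29 mm from the knob's axis, 2 mm above its underside.
- variac: Grey bench transformer, 170 x 150 mm, its dark top with a white round dial, 116 mm across, 130 mm above the bench. Fixed. Origin: middle of its underside, on the shaft's axis, z up; -x is its front with the voltmeter. The steel D-shaft stands upright in the middle of the dial.
- shaft_tip (a point): Middle of the shaft's end, 24 mm above the dial. Shaft 12 mm across, flat 2.5 mm from its axis, a small sprung brass ball on the side opposite the flat. Axes are the case's, not the flat's: it was left 0.35 to 1.95 rad clockwise (from above) of zero; only eye or touch tells where. Turns under 0.035 Nm and stays. At zero its flat faces the zero mark; its stop is 0.15 rad farther.
- zero_mark (a point): Inner end of the red zero mark on the dial, 31 mm from the shaft's axis, towards 160 degrees anticlockwise from the case's +x (front left). The scale runs 320 degrees clockwise from it. The fitted knob has about 0.05 rad of sprung play on the shaft and may go back clockwise by that when let go.
- grey_knob: Small grey knob with blue cap, 36 mm across, 22 mm high, belongs elsewhere: leave it. Origin under its middle.
- multimeter: Yellow handheld meter, 150 x 75 x 43 mm, leave it. Origin under its middle.
- breadboard: White breadboard with parts, 55 x 165 x 18 mm, leave it. Origin under its middle.
- resistance_box: Wooden box with brass terminals, 75 x 110 x 61 mm, leave it. Origin under its middle.
- screwdriver: Screwdriver about 170 mm long lying along its x axis, leave it. Origin under its middle.
- pen_mug: Blue mug, 76 mm across, 90 mm high, leave it. Origin under its middle.

How it is judged:
By the outcome, as a careful person would: the job done as asked, in the order asked, and still so for the second after the job is handed in, with the robot touching nothing.
It also fails if it takes over 72 s, if anything falls off the work surface, if the arm or the gripper's body presses on something with over 40 N, if the wrist force passes 120 N, or if a joint passes its speed limit or range.

ROBOT

A 7-joint arm with a two-finger parallel gripper is mounted at the origin on the work surface. World frame = base frame: x ahead of the robot, y to its left, z up, the work surface at z = 0. Lengths are in m, angles in rad, forces in N, time in s.
With the tool pointing down it reaches from about 0.4 to 0.9 m from the base axis. Payload 5.5 kg.
Tool frame: the origin (TCP) lies midway between the tips of the shut fingers; the grasp point (between the pads) lies 19 mm behind it (manip.grip_depth is the distance from the TCP to the grasp point, in m); z points along the fingers, x is the direction in which the jaws open and shut, and the axes are right-handed (so a half turn about z gives the same grasp; the last joint's range is limited). The gripper opens to 92 mm and grips with 3 to 60 N. Pads are 19 mm wide; open, the fingers measure 130 mm over their backs; the gripper's body (75 mm by 190 mm) begins 47 mm behind the grasp point.
Start: joints at [-0.946, 0.501, -0.427, 1.55, 0.221, 1.138, -0.21], TCP at [0.23, 0.608, 0.227] pointing down, gripper open.
Joint ranges: [-2.88, 2.88], [-0.31, 2.03], [-1.54, 1.56], [0.2, 2.42], [-1.41, 4.55], [0.19, 2.02], [-2.57, 2.57]. Speed limits (rad/s): [2.57, 2.57, 3.14, 3.14, 3.14, 3.14, 3.14].

INTERFACE

Orientations are given as a unit quaternion [x, y, z, w].
In Python, from bench import manip, effector, viewer gives the robot as it stands. Calls block until the motion is done:
- manip.move_pose(position, orientation): joint-space move of the TCP to a pose.
- manip.servo_line(position, ori=None, vel=0.15): straight line of the TCP; ori=None keeps the orientation; vel is the mean speed in m/s.
- manip.movej(angles): joint-space move.
- effector.open_jaws() and effector.close(f_grip=None): open the fingers fully, or close them until they stop; f_grip is the grip in N (None keeps the last).
- manip.sleep(seconds).
- manip.solve_ik(position, orientation): joint angles nearest the present ones, or None.
- viewer.get_image(name): name is "side" or "top" or "wrist"; returns the picture (480x640x3 uint8, red, green, blue); there is no depth.
- viewer.get_calibration(name): a dict with "vfov" (degrees; the focal length in pixels is half the picture's height over the tangent of half this angle, whatever the lens; pixels are square), "cx", "cy" (the principal point, pixels), "eye" and "attitude" of the camera in the world. Camera axes: x right, y down, z forward; pixel columns grow to the right and rows downward; lengths in m; the calibration is good to about 2 mm. A picture is of the moment at which its call begins: read the wrist's pose just before it. get_calibration takes no time and is no camera call; for the wrist camera it gives the pose at the moment of the call.
A pose or a line that the arm cannot do raises manip.PlanningError and nothing moves.
- manip.hand_in(): hands the job in, once; it reports no verdict.
Readings, each from a call of its own:
- manip.current_clock(): time.
- manip.current_q(): joint angles.
- manip.current_joint_velocities(): joint speeds.
- manip.current_tau(): joint torques, N m.
- manip.current_tool_pos(): TCP position.
- manip.current_tcp_rot(): TCP orientation.
- manip.current_force(): force on the tool from outside, world axes, zero at the start.
- manip.current_wrist_torque(): the same for the moment, N m.
- manip.current_finger_gap(): finger opening in m.
Only numpy, scipy, OpenCV 4.12 (cv2) and the standard library are available. Lean on these libraries where they do the work, as an engineer would, in place of code of your own. Each camera call takes 0.05 s, during which the arm holds its last target.

## Working session

There is one attempt and no reset: what is moved stays moved. The work goes in short steps, each a Python script; the robot and the scene stay as the last script left them, time stands still between calls to the robot, and variables do not carry over. Pictures are saved under pics/ and viewed, and the job is handed in when it is done.

```bash
ls; mkdir -p pics; python3 - <<'E'
from bench import manip, effector, viewer
import cv2
for n in ["side","top","wrist"]:
    c=viewer.get_calibration(n); print(n,c)
    cv2.imwrite(f"pics/{n}0.png",viewer.get_image(n)[:,:,::-1])
print(manip.current_clock(),manip.current_tcp_rot(),manip.current_force(),manip.grip_depth)
E
```

```text
pics
side {'vfov': 50.793838171532265, 'cx': 314.0375210066644, 'cy': 245.74392137937033, 'eye': array([-0.01359345, -0.71002564,  0.62941389]), 'attitude': array([ 0.8070467 , -0.30899436,  0.16610962, -0.47497969])}
top {'vfov': 52.238754912688954, 'cx': 316.1409217168545, 'cy': 243.05499823728746, 'eye': array([ 0.32628272, -0.05351486,  1.29594889]), 'attitude': array([ 0.71648879, -0.68945855,  0.07145109, -0.07864772])}
wrist {'vfov': 58.27087113666618, 'cx': 322.1458991545782, 'cy': 240.37472890338583, 'eye': array([0.17001457, 0.62962921, 0.38332682]), 'attitude': array([0.81606477, 0.56466255, 0.06912426, 0.10206041])}
0.15 [ 8.22777264e-01  5.68363424e-01 -6.49706271e-04  4.12322257e-04] [-0.47036313 -0.30551775 -0.11080989] 0.0188
```

View pics/top0.png

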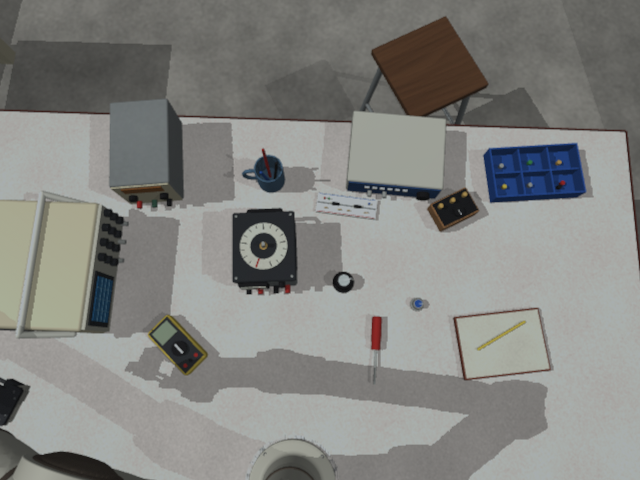

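View pics/side0.png

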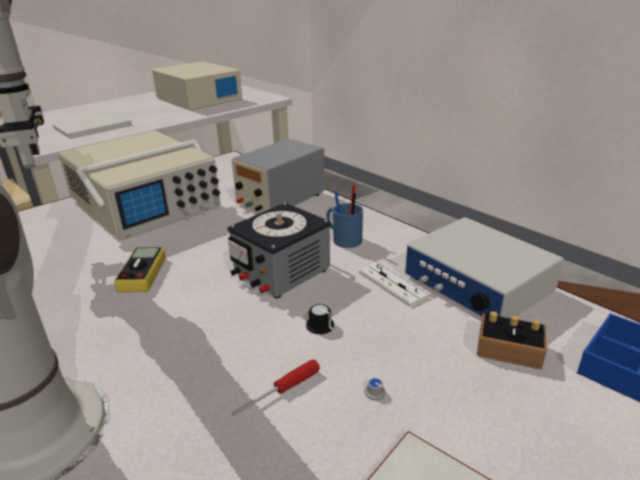

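View pics/wrist0.png

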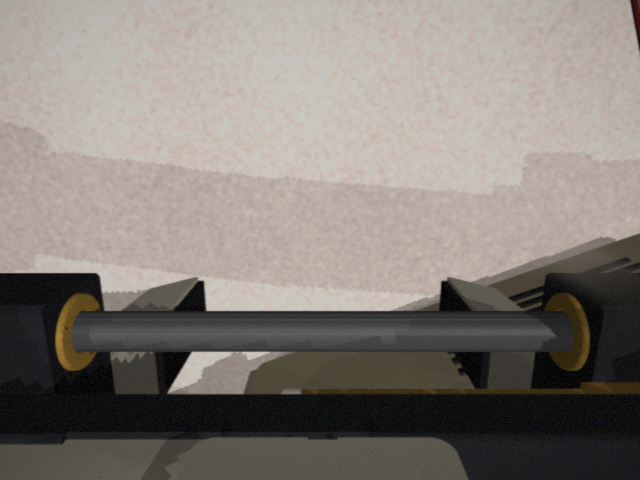

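The top view shows the variac's shaft near (264,245) and its red zero mark near (258,262). The knob is near (343,282). I'll enlarge both.

```bash
cat > h.py <<'E'
from bench import manip, effector, viewer
import cv2, numpy as np
from scipy.spatial.transform import Rotation as R
def K(c):
    f=240/np.tan(np.radians(c['vfov'])/2); return f
def ray(c,u,v):
    f=K(c); d=np.array([(u-c['cx'])/f,(v-c['cy'])/f,1]); return R.from_quat(c['attitude']).apply(d)
def atz(c,u,v,z):
    d=ray(c,u,v); e=c['eye']; return e+d*(z-e[2])/d[2]
def proj(c,p):
    q=R.from_quat(c['attitude']).inv().apply(np.asarray(p)-c['eye']); f=K(c)
    return np.array([q[0]/q[2]*f+c['cx'],q[1]/q[2]*f+c['cy']])
def crop(img,u,v,w,h,s,name):
    u0,v0=int(u-w/2),int(v-h/2)
    c=img[max(v0,0):v0+h,max(u0,0):u0+w]
    cv2.imwrite(name,cv2.resize(c,None,fx=s,fy=s,interpolation=cv2.INTER_CUBIC)[:,:,::-1]); return u0,v0
def down(yaw): # tool x direction at world yaw, pointing down
    return R.from_matrix(np.array([[np.cos(yaw),np.sin(yaw),0],[np.sin(yaw),-np.cos(yaw),0],[0,0,-1]])).as_quat()
E
python3 - <<'E'
from h import *
i=cv2.imread('pics/top0.png')[:,:,::-1]
print(crop(i,264,245,80,100,6,'pics/c1.png'),crop(i,343,282,40,40,14,'pics/c2.png'))
i=cv2.imread('pics/side0.png')[:,:,::-1]
print(crop(i,280,230,110,80,7,'pics/c3.png'),crop(i,320,318,40,40,14,'pics/c4.png'))
c=viewer.get_calibration('top')
print(atz(c,343,282,0.038),atz(c,264,245,.154))
print(atz(c,376,332,0.03),atz(c,418,304,0.02))
E
```

```text
(224, 195) (323, 262)
(225, 190) (300, 298)
[ 0.49737424 -0.10865142  0.038     ] [0.56316413 0.08720372 0.154     ]
[ 0.37376803 -0.1963925   0.03      ] [ 0.44988912 -0.30535152  0.02      ]
```

View pics/c1.png

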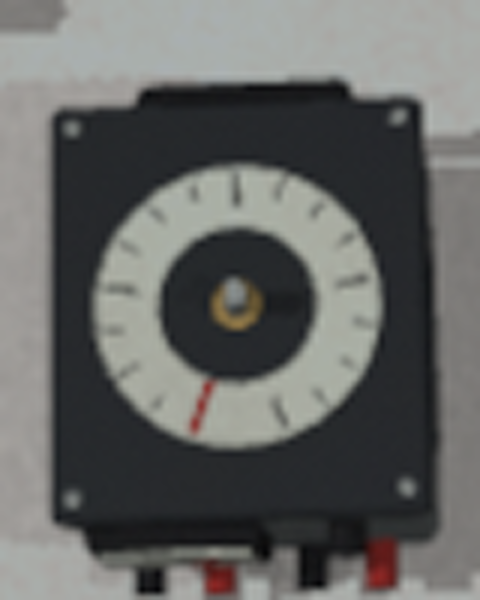

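View pics/c2.png

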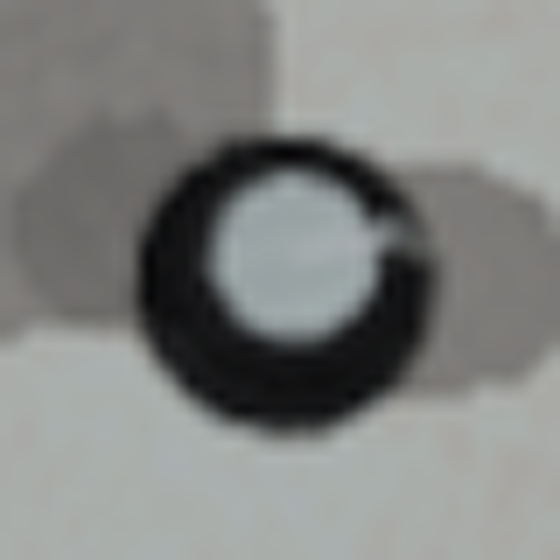

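View pics/c3.png

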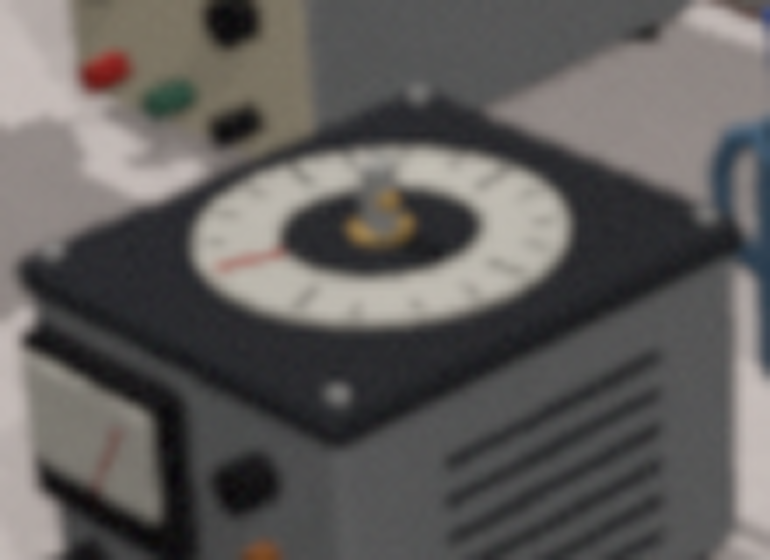

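View pics/c4.png

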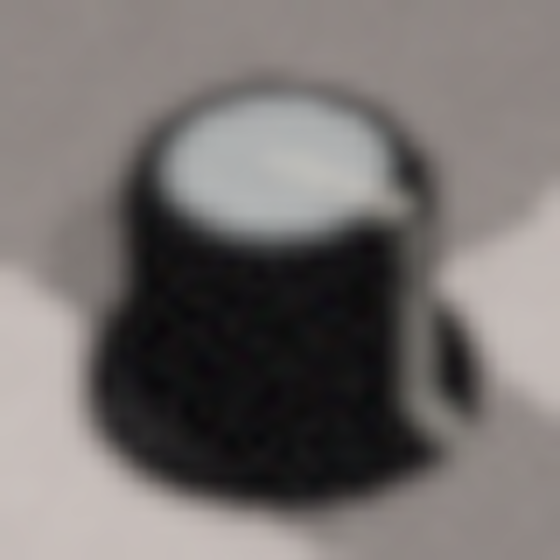

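The enlarged top crop puts the knob's cap centre near (344.2,280.2), with the pointer running right and slightly up. The dial centre is near (263.7,246). I'll triangulate from both cameras and check which yaws the arm can reach.

```bash
python3 - <<'E'
from h import *
t=viewer.get_calibration('top'); s=viewer.get_calibration('side'); w=viewer.get_calibration('wrist')
def tri(a,b):
    d1=ray(t,*a);d2=ray(s,*b);d1/=np.linalg.norm(d1);d2/=np.linalg.norm(d2)
    A=np.stack([d1,-d2],1); x=np.linalg.lstsq(A,s['eye']-t['eye'],rcond=None)[0]
    p,q=t['eye']+x[0]*d1,s['eye']+x[1]*d2; return (p+q)/2,np.linalg.norm(p-q)
P=lambda u0,v0,x,y,k:(u0+(x+.5)/k-.5,v0+(y+.5)/k-.5)
print(tri(P(323,262,297,255,14),P(300,298,275,165,14)),atz(t,*P(323,262,297,255,14),.038))
print(tri(P(224,195,238,306,6),P(225,190,381,235,7)),atz(t,*P(224,195,238,306,6),.13))
# case corners screws
for a in [(72,128),(398,116),(72,499),(407,487)]: print(atz(t,*P(224,195,*a,6),.13))
print('ptr tip',atz(t,*P(323,262,428,240,14),.002))
T=R.from_quat(manip.current_tcp_rot())
print('cam in tool', T.inv().apply(w['eye']-manip.current_tool_pos()),(T.inv()*R.from_quat(w['attitude'])).as_matrix().round(3))
for p in [(.497,-.109,.2),(.56,.087,.25),(.56,.087,.15)]:
    for y in np.arange(-180,180,30):
        q=manip.solve_ik(p,down(np.radians(y))); print(p,y,None if q is None else np.round(q,2))
E
```

```text
(array([ 0.50283346, -0.11012255,  0.03824172]), np.float64(0.0010364771233173317)) [ 0.50329997 -0.11042829  0.038     ]
(array([0.56676042, 0.09219079, 0.12850154]), np.float64(0.0004006452183994964)) [0.56662331 0.0918986  0.13      ]
[0.63877553 0.16484405 0.13      ]
[0.64890588 0.0309913  0.13      ]
[0.48525453 0.15348154 0.13      ]
[0.49522041 0.01962661 0.13      ]
ptr tip [ 0.51218794 -0.13685649  0.002     ]
cam in tool [-0.00059064 -0.06390906 -0.15753715] [[ 1.     0.001 -0.   ]
 [-0.001  0.97   0.245]
 [ 0.001 -0.245  0.97 ]]
(0.497, -0.109, 0.2) -180 [-0.84  0.63  1.36  1.97 -0.68  1.13 -2.33]
(0.497, -0.109, 0.2) -150 [-0.74  0.45  1.14  1.97 -0.48  1.03 -1.99]
(0.497, -0.109, 0.2) -120 [-0.59  0.35  0.91  1.96 -0.33  0.98 -1.61]
(0.497, -0.109, 0.2) -90 [-0.16  0.26  0.37  1.95 -0.11  0.95 -1.3 ]
(0.497, -0.109, 0.2) -60 [-0.1   0.25  0.31  1.95 -0.09  0.95 -0.79]
(0.497, -0.109, 0.2) -30 [-0.06  0.25  0.26  1.95 -0.08  0.95 -0.29]
(0.497, -0.109, 0.2) 0 [-0.01  0.25  0.2   1.95 -0.06  0.95  0.22]
(0.497, -0.109, 0.2) 30 [ 0.01  0.25  0.18  1.95 -0.05  0.95  0.74]
(
[... 1200 characters left out ...]
 1.87 -0.93  1.22 -2.03]
(0.56, 0.087, 0.15) -120 [-1.01  0.69  1.13  1.87 -0.72  1.06 -1.67]
(0.56, 0.087, 0.15) -90 [-0.4   0.42  0.25  1.85 -0.13  0.89 -1.66]
(0.56, 0.087, 0.15) -60 [-0.33  0.41  0.16  1.85 -0.08  0.89 -1.18]
(0.56, 0.087, 0.15) -30 [-0.28  0.41  0.09  1.85 -0.05  0.89 -0.68]
(0.56, 0.087, 0.15) 0 [-0.21  0.41  0.02  1.85 -0.01  0.89 -0.19]
(0.56, 0.087, 0.15) 30 [-0.15  0.41 -0.06  1.84  0.03  0.89  0.29]
(0.56, 0.087, 0.15) 60 [-0.08  0.41 -0.15  1.84  0.08  0.89  0.78]
(0.56, 0.087, 0.15) 90 [-0.01  0.42 -0.24  1.84  0.12  0.9   1.26]
(0.56, 0.087, 0.15) 120 [ 0.08  0.43 -0.35  1.83  0.18  0.91  1.74]
(0.56, 0.087, 0.15) 150 [ 0.16  0.45 -0.45  1.83  0.24  0.92  2.21]
```

```bash
python3 - <<'E'
from h import *
p=manip.current_tool_pos()
manip.servo_line([p[0],p[1],.36],vel=.25)
manip.move_pose([.5667,.028,.36],down(0))
manip.servo_line([.5667,.028,.18],vel=.2)
manip.sleep(.3)
np.save('wA.npy',viewer.get_calibration('wrist'),allow_pickle=True)
i=viewer.get_image('wrist');cv2.imwrite('pics/wA.png',i[:,:,::-1])
c=viewer.get_calibration('wrist');u=proj(c,[.5667,.092,.154]);print(u)
print(crop(i,u[0],u[1],80,60,10,'pics/wAc.png'))
print(manip.current_clock(),manip.current_tool_pos(),manip.current_q().round(2),manip.current_force())
E
```

```text
[318.60521042 132.1850839 ]
(278, 102)
4.6167 [0.56704939 0.02801397 0.18063966] [-0.15  0.37  0.06  1.82 -0.03  0.95 -0.07] [0.08348454 0.30662149 1.09408443]
```

View pics/wA.png

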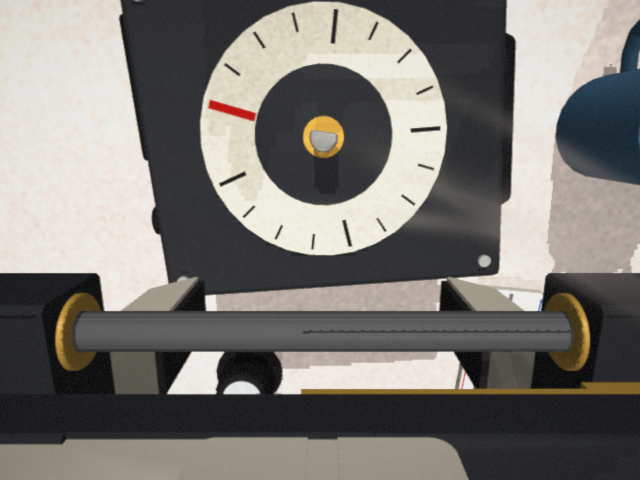

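View pics/wAc.png

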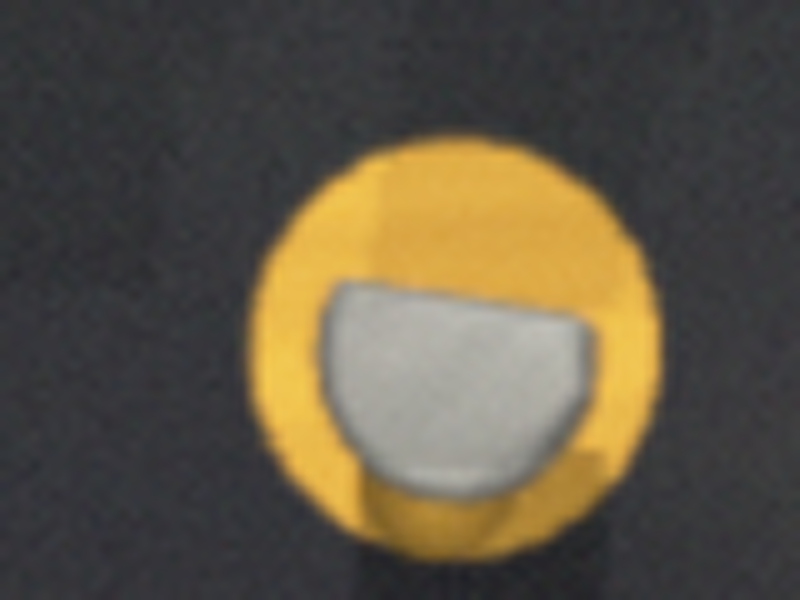

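The flat is clearly visible: its corners are near (312.0,129.7) and (336.5,133.3) and it faces up the image, towards +y. The red mark runs from (256,117) to (209,104).

```bash
python3 - <<'E'
from h import *
c=np.load('wA.npy',allow_pickle=True).item()
P=lambda x,y:(278+(x+.5)/10-.5,102+(y+.5)/10-.5)
a=atz(c,*P(343,283),.154);b=atz(c,*P(590,318),.154)
d=b-a; n=np.array([-d[1],d[0]]); n/=np.linalg.norm(n); m=(a+b)[:2]/2
print('chord',np.linalg.norm(d),'expect',2*np.sqrt(36-6.25),'flat ang',np.degrees(np.arctan2(n[1],n[0])),'centre',m-n*.0025)
for q in [(322,370),(596,350),(450,497)]: print(atz(c,*P(*q),.154))
i=cv2.imread('pics/wA.png')
hsv=cv2.cvtColor(i,cv2.COLOR_BGR2HSV)
# brass ring fit
m=cv2.inRange(hsv,(12,120,80),(32,255,255));m[:,:270]=0;m[:,380:]=0;m[200:]=0
ct=max(cv2.findContours(m,0,1)[0],key=cv2.contourArea);hull=cv2.convexHull(ct);e=cv2.fitEllipse(hull);print('ring',e,[atz(c,*e[0],z) for z in (.13,.134)])
# dial outer
m=(hsv[:,:,2]>130)&(hsv[:,:,1]<60);m=m.astype(np.uint8)*255;m[265:]=0;m[:,:150]=0;m[:,470:]=0
n_,l,st,ce=cv2.connectedComponentsWithStats(m);k=l[60,230];print(st[k])
ct=max(cv2.findContours((l==k).astype(np.uint8),0,1)[0],key=cv2.contourArea);h=cv2.convexHull(ct)
h=h[h[:,0,1]>3];e=cv2.fitEllipse(h);print('dial',e,atz(c,*e[0],.13))
m=cv2.inRange(hsv,(0,150,80),(8,255,255))|cv2.inRange(hsv,(172,150,80),(180,255,255));m[200:]=0
ys,xs=np.nonzero(m);l=cv2.fitLine(np.stack([xs,ys],1).astype(np.float32),2,0,.01,.01).ravel();print(l,xs.min(),xs.max())
A=np.array([atz(c,l[2]+t*l[0],l[3]+t*l[1],.13)[:2] for t in(-20,20)])
dd=A[0]-A[1];dd*=np.sign(-dd[0]);print('zero dir',np.degrees(np.arctan2(dd[1],dd[0])),'mid',A.mean(0))
# direction from centre
E
```

```text
chord 0.010353195852746837 expect 10.908712114635714 flat ang 82.2485629583055 centre [0.56884586 0.08977585]
[0.56316232 0.08943812 0.154     ]
[0.57457434 0.09026216 0.154     ]
[0.56850437 0.0842564  0.154     ]
ring ((322.988037109375, 136.4074249267578), (41.22738265991211, 42.32147979736328), 1.0904970169067383) [array([0.56876585, 0.09006383, 0.13      ]), array([0.5687512 , 0.09010532, 0.134     ])]
[  200     1   247   254 32649]
dial ((322.9891662597656, 127.92027282714844), (246.71568298339844, 254.084228515625), 0.2522062063217163) [0.56875983 0.09392735 0.13      ]
[  0.95903844   0.28327605 231.54279    110.00535   ] 209 254
zero dir 164.0449477702989 mid [0.52638431 0.10190228]
```

Shaft at about (0.5688, 0.0900), flat facing 82°, zero direction 164.2°. Next is a close look at the knob at the planned pick yaw of -95°.

```bash
python3 - <<'E'
from h import *
p=manip.current_tool_pos()
manip.servo_line([p[0],p[1],.24],vel=.25)
y=np.radians(-95); ty=np.array([np.sin(y),-np.cos(y)])
k=np.array([.503,-.110]); t=k+.064*ty
manip.move_pose([*t,.20],down(y))
manip.servo_line([*t,.11],vel=.2)
manip.sleep(.3)
c=viewer.get_calibration('wrist');np.save('wB.npy',c,allow_pickle=True)
i=viewer.get_image('wrist');cv2.imwrite('pics/wB.png',i[:,:,::-1])
u=proj(c,[*k,.02]);print(u)
print(crop(i,u[0],u[1],200,150,4,'pics/wBc.png'))
print(manip.current_clock(),manip.current_tool_pos(),manip.current_q().round(2),manip.current_force())
E
```

```text
[320.21265644 138.46262926]
(220, 63)
7.175 [ 0.43990791 -0.10444749  0.11080553] [-0.14  0.3   0.36  2.15 -0.16  0.71 -1.33] [ 0.39885051 -0.42661178 -0.37792463]
```

View pics/wB.png

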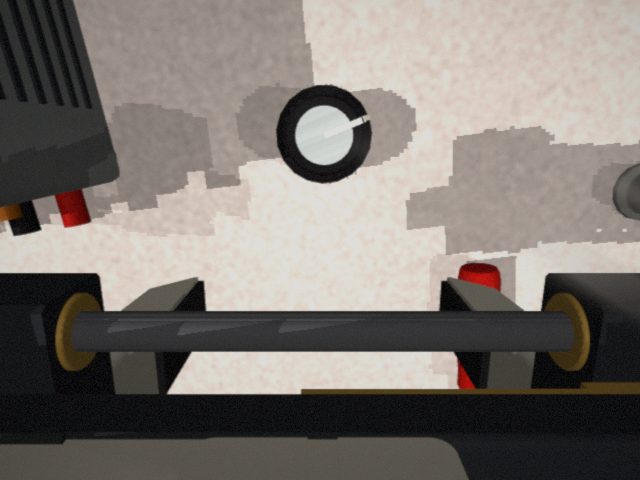

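View pics/wBc.png

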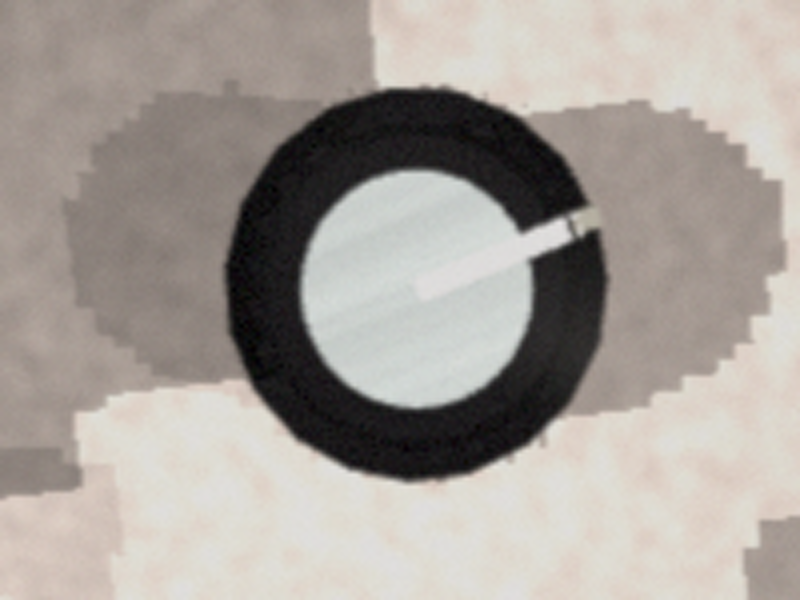

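The knob is sharp here: cap centre near crop (417,289) and pointer tip near crop (596,217). Computing its pose.

```bash
python3 - <<'E'
from h import *
c=np.load('wB.npy',allow_pickle=True).item()
P=lambda x,y:(220+(x+.5)/4-.5,63+(y+.5)/4-.5)
a=atz(c,*P(417,289),.038);print('cap',a)
# least squares fit skirt outline (contour of circle r=29 at z~.003) & cap
e=[atz(c,*P(*q),.003) for q in [(226,284),(608,284),(417,87),(417,480)]]
print('skirt',(e[0]+e[1])/2,(e[2]+e[3])/2,np.linalg.norm(e[0]-e[1]),np.linalg.norm(e[2]-e[3]))
t1=atz(c,*P(420,290),.038);t2=atz(c,*P(568,230),.038)
d=t2-t1;print(np.degrees(np.arctan2(d[1],d[0])))
s=atz(c,*P(598,217),.004)
for ce in [a,(e[0]+e[1])/2]:
    d=s-ce;print(np.degrees(np.arctan2(d[1],d[0])),np.linalg.norm(d[:2]))
E
```

```text
cap [ 0.50485097 -0.11214217  0.038     ]
skirt [ 0.50542753 -0.11235121  0.003     ] [ 0.50473802 -0.11229066  0.003     ] 0.057196519768069415 0.05714744119148503
-73.41462149726496
-74.14172308416701 0.028770835566311468
-75.14486077414809 0.02841655750117055
```

```bash
python3 - <<'E'
from h import *
y=np.radians(-95);k=[.5049,-.1122]
manip.servo_line([*k,.11],ori=down(y),vel=.2)
print(manip.current_force())
manip.servo_line([*k,.0115],vel=.1)
print(manip.current_tool_pos(),manip.current_force())
effector.close(60)
manip.sleep(.2)
print('gap',manip.current_finger_gap(),manip.current_tool_pos(),manip.current_force())
manip.servo_line([*k,.15],vel=.15); manip.sleep(.3)
print(manip.current_force(),manip.current_finger_gap(),manip.current_clock())
manip.servo_line([*k,.26],vel=.25)
yi=np.radians(60.9);ty=np.array([np.sin(yi),-np.cos(yi)]);s=np.array([.5688,.0900]);t=s+.064*ty
manip.move_pose([*t,.26],down(yi))
manip.servo_line([*t,.19],vel=.15);manip.sleep(.3)
print('free',manip.current_force(),manip.current_wrist_torque(),manip.current_q().round(2))
c=viewer.get_calibration('wrist');np.save('wC.npy',c,allow_pickle=True)
i=viewer.get_image('wrist');cv2.imwrite('pics/wC.png',i[:,:,::-1])
u=proj(c,[*s,.154]);print(u)
print(crop(i,u[0],u[1],80,60,10,'pics/wCc.png'))
j=viewer.get_image('side');print(crop(j,290,210,130,100,6,'pics/sC.png'))
print(manip.current_clock(),manip.current_tool_pos())
E
```

```text
[-0.44842456  0.64691812 -0.87188371]
[ 0.50547877 -0.1123869   0.01206295] [ 0.07976448 -0.32216695  0.19439306]
gap 0.04117504103095768 [ 0.50485001 -0.11212654  0.01147393] [-0.06243299  0.35134886  1.15031453]
[ 0.16337541  0.59373962 -1.26703759] 0.0415757864707558 11.2167
free [-0.34912976 -0.09245431 -0.80486225] [-0.03075278 -0.00531014 -0.00285049] [-0.07  0.46 -0.08  1.65  0.04  1.02  0.89]
[322.40561561 129.98272519]
(282, 99)
(225, 160)
14.8083 [0.62501948 0.058916   0.19060889]
```

View pics/wC.png

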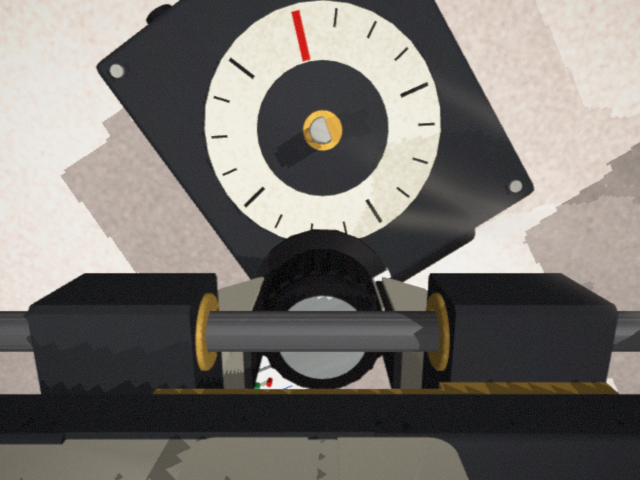

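View pics/wCc.png

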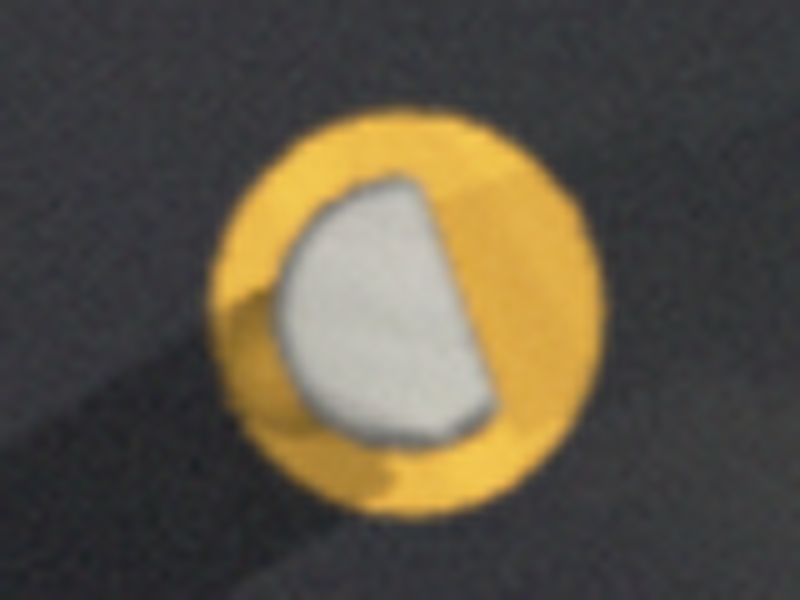

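View pics/sC.png

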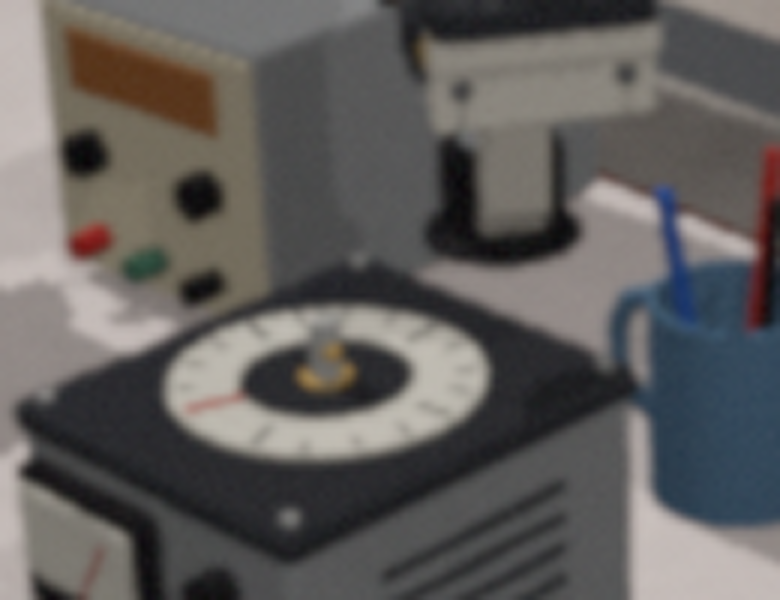

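The knob is held upright. The shaft is visible near (322,130), with its flat facing right, which matches the planned yaw. I'll recompute the shaft position from this second yaw.

```bash
python3 - <<'E'
from h import *
def an(name,cn,off,ca,cb,z=.154):
    c=np.load(cn,allow_pickle=True).item();i=cv2.imread(name);hsv=cv2.cvtColor(i,cv2.COLOR_BGR2HSV)
    P=lambda x,y:(off[0]+(x+.5)/10-.5,off[1]+(y+.5)/10-.5)
    m=cv2.inRange(hsv,(12,120,60),(32,255,255));m[:,:290]=0;m[:,360:]=0;m[200:]=0
    ct=max(cv2.findContours(m,0,1)[0],key=cv2.contourArea);e=cv2.fitEllipse(cv2.convexHull(ct));r=atz(c,*e[0],.133)
    a=atz(c,*P(*ca),.154);b=atz(c,*P(*cb),.154);d=b-a;n=np.array([-d[1],d[0]]);n/=np.linalg.norm(n)
    s=(a+b)[:2]/2-n*.0025
    m=cv2.inRange(hsv,(0,150,80),(8,255,255))|cv2.inRange(hsv,(172,150,80),(180,255,255));m[200:]=0;m[:,:180]=0;m[:,420:]=0
    ys,xs=np.nonzero(m);pt=np.array([atz(c,x,y,.13)[:2] for x,y in zip(xs,ys)]);md=pt.mean(0)-r[:2]
    l=cv2.fitLine(pt.astype(np.float32),2,0,.0001,.0001).ravel()
    print(r,s,'flat',np.degrees(np.arctan2(n[1],n[0])),'zero',np.degrees(np.arctan2(md[1],md[0])),np.degrees(np.arctan2(l[1],l[0])),np.linalg.norm(d))
an('pics/wA.png','wA.npy',(278,102),(343,283),(590,318))
an('pics/wC.png','wC.npy',(282,99),(412,178),(494,405))
E
```

```text
[0.56875042 0.090086   0.133     ] [0.56884586 0.08977585] flat 82.2485629583055 zero 164.417210300934 -15.849835 0.010353195852746837
[0.56866066 0.09001811 0.133     ] [0.56856332 0.08968938] flat 81.5789394712693 zero 164.3993047178566 -15.752276 0.010254432779685312
```

Both views agree: shaft (0.5687, 0.0899), flat about 82°, zero about 164.3°. I'll lower the knob in small steps, watching the force.

```bash
cat >> h.py <<'E'
S=np.array([.5687,.0899]); OFF=.0115
def st(tag=''):
    f=np.mean([manip.current_force() for _ in range(3)],0);t=manip.current_wrist_torque()
    p=manip.current_tool_pos();x=R.from_quat(manip.current_tcp_rot()).as_matrix()[:,0]
    print(tag,'t%.1f'%manip.current_clock(),'depth %.2fmm'%(1e3*(.154-(p[2]-OFF))),'xy',(1e3*(p[:2]-S)).round(2),'yaw %.2f'%np.degrees(np.arctan2(x[1],x[0])),'F',f.round(1),'Mz %.2f'%t[2],flush=True)
    return f
E
python3 - <<'E'
from h import *
yi=np.radians(60.9)
p=manip.current_tool_pos();manip.servo_line([p[0],p[1],.20],vel=.15)
manip.servo_line([*S,.20],ori=down(yi),vel=.15)
manip.servo_line([*S,.169],vel=.1);manip.sleep(.2);st()
z=.169
while z>.1505:
    z-=.001;manip.servo_line([*S,z],vel=.02);f=st()
    if f[2]>6 or np.hypot(*f[:2])>8: break
E
```

```text
t16.3 depth -4.27mm xy [0.74 0.01] yaw 60.89 F [-0.7  0.4 -1.3] Mz 0.01
 t16.5 depth -2.74mm xy [0.09 0.04] yaw 60.90 F [-0.1  0.1 -2.2] Mz -0.04
 t16.8 depth -1.43mm xy [-0.09  0.01] yaw 60.90 F [ 0.  -0.6 -0.4] Mz 0.01
 t17.0 depth -0.38mm xy [-0.09 -0.01] yaw 60.90 F [ 0.2  0.3 -1.5] Mz 0.03
 t17.3 depth 0.60mm xy [-0.06 -0.02] yaw 60.90 F [ 0.3  0.  -2.3] Mz -0.01
 t17.5 depth 1.58mm xy [-0.08  0.05] yaw 60.91 F [-0.7  0.3 -1.6] Mz 0.02
 t17.8 depth 2.49mm xy [-0.14  0.21] yaw 60.91 F [-2.1  0.8 -1.1] Mz 0.02
 t18.0 depth 3.45mm xy [-0.24  0.31] yaw 60.92 F [-1.7  0.9  0.6] Mz 0.04
 t18.3 depth 4.32mm xy [-0.28  0.42] yaw 60.92 F [-3.1  2.4  3.6] Mz -0.06
 t18.5 depth 5.09mm xy [-0.39  0.51] yaw 60.92 F [-4.8  2.7  6.3] Mz 0.05
```

Light countersink contact, with the knob being pushed towards (-x, +y). I'll keep going down while following the lateral force.

```bash
python3 - <<'E'
from h import *
z=.159; T=S+np.array([-.0005,.0005])
while z>.1515:
    z-=.0007;manip.servo_line([*T,z],vel=.02);f=st()
    if f[2]>9: break
    T=T+np.clip(.00008*f[:2],-.0004,.0004)
print(T-S,z)
np.save('T.npy',[*T,z])
E
```

```text
t18.8 depth 7.97mm xy [-1.43  0.91] yaw 60.93 F [-3.3  2.6 -0.8] Mz -0.01
 t19.0 depth 8.24mm xy [-1.31  0.86] yaw 60.91 F [-4.2  1.8  0. ] Mz -0.02
 t19.3 depth 8.45mm xy [-1.29  0.88] yaw 60.90 F [-4.6  2.6  2. ] Mz 0.02
 t19.5 depth 9.23mm xy [-1.33  1.3 ] yaw 60.91 F [-3.5  2.8  0.9] Mz -0.02
 t19.8 depth 10.08mm xy [-1.5  1.4] yaw 60.90 F [-1.9  2.4 -1.1] Mz 0.01
 t20.0 depth 10.75mm xy [-1.6   1.49] yaw 60.90 F [-1.8  3.  -0.4] Mz -0.02
 t20.3 depth 11.36mm xy [-1.72  1.54] yaw 60.89 F [-1.1  1.8 -0.2] Mz 0.02
 t20.5 depth 11.89mm xy [-1.74  1.58] yaw 60.88 F [-0.4  1.   0.7] Mz -0.04
 t20.8 depth 12.68mm xy [-1.85  1.61] yaw 60.89 F [-0.1  0.4  0.7] Mz -0.03
 t21.0 depth 13.41mm xy [-1.9   1.66] yaw 60.89 F [-0.7  0.   2. ] Mz -0.04
 t21.3 depth 14.18mm xy [-2.02  1.71] yaw 60.89 F [ 0.1 -0.1  2.6] Mz 0.02
[-0.00222706  0.00196239] 0.15129999999999993
```

The bore went onto the D section without a search, now about 14 mm down. Next is the push through the snap.

```bash
python3 - <<'E'
from h import *
x,y,z=np.load('T.npy');T=np.array([x,y])
while z>.138:
    z-=.0006;manip.servo_line([*T,z],vel=.02);f=st()
    d=.154-(manip.current_tool_pos()[2]-OFF)
    if f[2]>16 or (d>.0205 and f[2]>7): break
    T=T+np.clip(.00006*f[:2],-.0003,.0003)
np.save('T.npy',[*T,z]);print(T-S,z)
E
```

```text
t21.5 depth 14.91mm xy [-2.17  1.72] yaw 60.89 F [-0.2 -1.2  1.5] Mz -0.02
 t21.8 depth 15.69mm xy [-2.31  1.73] yaw 60.89 F [-0.3 -0.7  0.4] Mz 0.05
 t22.0 depth 16.23mm xy [-2.32  1.75] yaw 60.90 F [ 1.3 -0.5  0.1] Mz -0.01
 t22.3 depth 16.85mm xy [-2.37  1.77] yaw 60.90 F [-0.2 -1.2 -0.3] Mz -0.02
 t22.5 depth 17.37mm xy [-2.34  1.81] yaw 60.90 F [ 0.5 -0.6 -2. ] Mz -0.03
 t22.8 depth 17.94mm xy [-2.28  1.76] yaw 60.91 F [ 1.7 -2.3 -0.8] Mz -0.03
 t23.0 depth 18.53mm xy [-2.2   1.74] yaw 60.91 F [-0.3 -0.1 -1. ] Mz -0.04
 t23.3 depth 19.12mm xy [-2.14  1.69] yaw 60.91 F [-0.4 -0.1 -1. ] Mz -0.02
 t23.5 depth 19.79mm xy [-2.14  1.72] yaw 60.90 F [ 0.4  1.4 -1.9] Mz -0.05
 t23.8 depth 20.51mm xy [-2.18  1.74] yaw 60.91 F [ 2.2  0.9 -3.8] Mz -0.00
 t24.0 depth 21.08mm xy [-2.16  1.74] yaw 60.90 F [ 0.5  0.7 -3.2] Mz -0.03
 t24.3 depth 21.46mm xy [-2.05  1.73] yaw 60.90 F [-0.6  0.  -1.4] Mz -0.04
 t24.5 depth 21.91mm xy [-1.92  1.72] yaw 60.90 F [-0.5  0.3 -1.2] Mz -0.02
 t24.8 depth 22.10mm xy [-1.84  1.71] yaw 60.89 F [-2.7 -0.2  4.3] Mz 0.02
 t25.0 depth 22.18mm xy [-1.82  1.7 ] yaw 60.90 F [-3.9 -0.5  7.6] Mz 0.03
[-0.00213932  0.00175993] 0.1423000000000001
```

Contact at 22.1 mm matches the bore ceiling, though I never caught the 10 N snap peak between samples. I'll press to about 12 N to be sure, then look.

```bash
python3 - <<'E'
from h import *
x,y,z=np.load('T.npy');T=np.array([x,y])
while z>.139:
    z-=.0004;manip.servo_line([*T,z],vel=.02);f=st()
    if f[2]>11.5: break
z+=.0010;manip.servo_line([*T,z],vel=.02);manip.sleep(.2);st('relaxed')
np.save('T.npy',[*T,z])
j=viewer.get_image('side');print(crop(j,285,210,110,80,7,'pics/sD.png'))
i=viewer.get_image('wrist');cv2.imwrite('pics/wD.png',i[:,:,::-1])
E
```

```text
t25.3 depth 22.21mm xy [-1.77  1.7 ] yaw 60.89 F [-4.4 -0.6 11. ] Mz -0.03
 t25.5 depth 22.25mm xy [-1.74  1.76] yaw 60.90 F [-4.9 -1.1 13. ] Mz -0.01
relaxed t26.0 depth 22.15mm xy [-1.8   1.74] yaw 60.90 F [-4.4 -0.2  8.6] Mz 0.04
(230, 170)
```

View pics/sD.png

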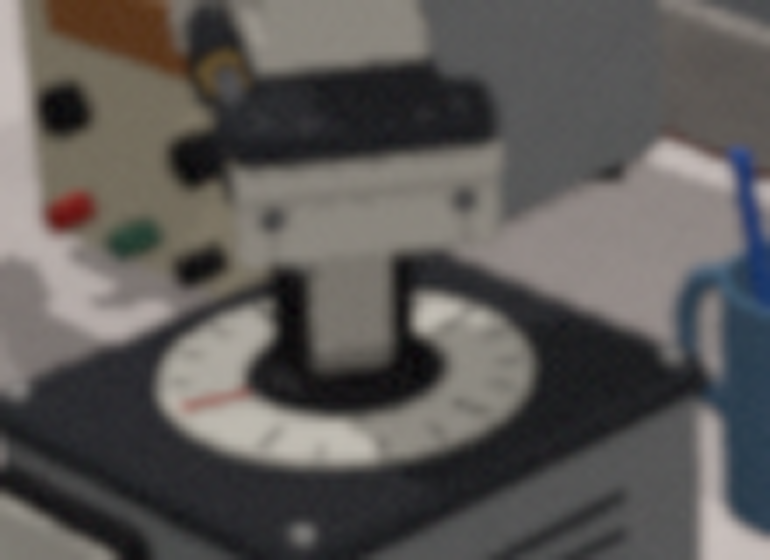

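View pics/wD.png

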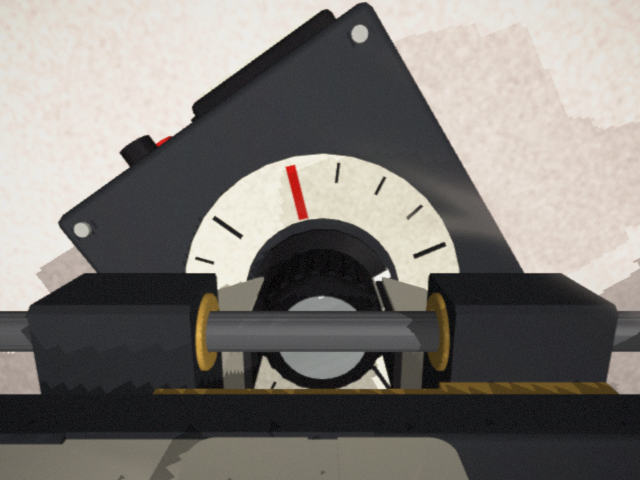

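The knob is fully home: the skirt sits just over the dial, with a visible pointer spot at about (382,280) in the wrist view. The knob sits about 2.8 mm off the TCP in tool y, so I'll turn about the shaft axis anticlockwise, watching force and torque.

```bash
python3 - <<'E'
from h import *
x,y,z=np.load('T.npy')
z+=.0010;y0=60.9
rot=lambda a:np.array([[np.cos(a),-np.sin(a)],[np.sin(a),np.cos(a)]])
o=rot(np.radians(-y0))@np.array([-.00225,.00174])   # tcp-shaft in frame rotated with the tool
C=S.copy()
print(manip.solve_ik([*(S+rot(np.radians(148))@o),z],down(np.radians(148))))
yw=y0
for yw in np.append(np.arange(y0,144.4,5.),144.4):
    a=np.radians(yw);manip.servo_line([*(C+rot(a)@o),z],ori=down(a),vel=.02);f=st()
    if np.linalg.norm(f)>14 or abs(manip.current_wrist_torque()[2])>.4: print('STOP');break
    C=C+np.clip(.00005*f[:2],-.0002,.0002)
manip.sleep(.2);st('end');np.save('C.npy',[*C,*o,z,yw]);print(C-S,manip.current_q().round(2))
i=viewer.get_image('wrist');cv2.imwrite('pics/wE.png',i[:,:,::-1])
E
```

```text
[ 0.13243753  0.46263177 -0.42388242  1.82055032  0.23503928  0.90794325
  2.1854373 ]
 t26.3 depth 22.05mm xy [-1.98  1.76] yaw 60.90 F [-1.   0.2  2.4] Mz -0.05
 t26.6 depth 22.01mm xy [-2.02  1.88] yaw 65.79 F [0.7 1.8 0.4] Mz 0.00
 t26.8 depth 22.01mm xy [-2.28  1.93] yaw 70.71 F [0.8 2.  0.5] Mz 0.01
 t27.1 depth 22.02mm xy [-2.49  1.86] yaw 75.68 F [ 1.3  3.1 -0.4] Mz 0.00
 t27.3 depth 21.99mm xy [-2.56  1.68] yaw 80.67 F [ 2.1  3.  -1. ] Mz -0.04
 t27.6 depth 22.01mm xy [-2.6   1.52] yaw 85.66 F [ 0.8  4.  -0.4] Mz -0.05
 t27.8 depth 22.01mm xy [-2.64  1.36] yaw 90.65 F [ 0.7  4.  -1. ] Mz -0.01
 t28.1 depth 22.00mm xy [-2.65  1.21] yaw 95.65 F [ 0.9  4.1 -0.9] Mz 0.02
 t28.3 depth 22.00mm xy [-2.62  1.08] yaw 100.65 F [0.3 3.9 0.4] Mz -0.05
 t28.6 depth 22.00mm xy [-2.63  0.89] yaw 105.64 F [ 1.4  4.2 -0. ] Mz -0.00
 t28.8 depth 22.01mm xy [-2.55  0.83] yaw 110.64 F [-0.4  4.2  0.9] Mz 0.01
 t29.1 depth 22.02mm xy [-2.5   0.71] yaw 115.64 F [-0.7  2.6  0.3] Mz -0.03
 t29.3 depth 22.02mm xy [-2.45  0.58] yaw 120.64 F [-1.3  3.5  1.4] Mz 0.01
 t29.6 depth 22.03mm xy [-2.39  0.47] yaw 125.63 F [-0.8  3.4  1.6] Mz 0.02
 t29.8 depth 22.03mm xy [-2.31  0.39] yaw 130.63 F [-1.9  2.3  2.3] Mz 0.02
 t30.1 depth 22.06mm xy [-2.25  0.27] yaw 135.63 F [-1.2  1.7  1.5] Mz -0.02
 t30.3 depth 22.06mm xy [-2.16  0.2 ] yaw 140.63 F [-2.2  2.   1.7] Mz -0.03
 t30.6 depth 22.05mm xy [-2.1   0.18] yaw 144.17 F [-1.9 -0.6  2.6] Mz 0.01
end t30.8 depth 22.04mm xy [-2.1   0.15] yaw 144.29 F [-2.3  0.9  2.3] Mz -0.07
[-0.000137    0.00244149] [ 0.12  0.46 -0.41  1.82  0.23  0.91  2.12]
```

View pics/wE.png

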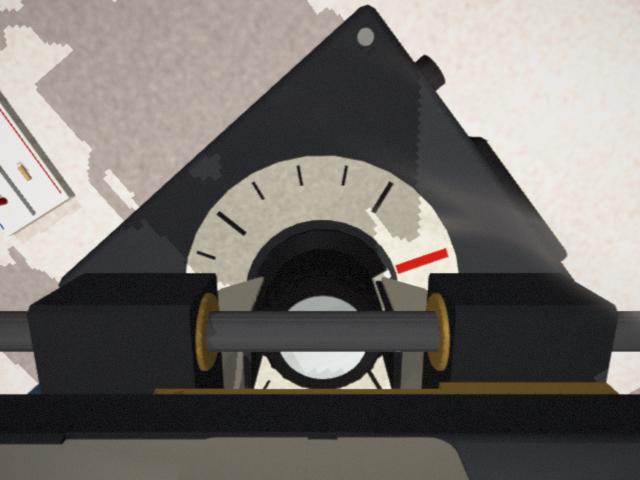

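The pointer's white edge at about (382,277) lies near the red mark's inner end at (398,269). I'll release, back off and look closely.

```bash
python3 - <<'E'
from h import *
effector.open_jaws();manip.sleep(.2);print(manip.current_finger_gap(),manip.current_force())
p=manip.current_tool_pos()
manip.servo_line([p[0],p[1],.215],vel=.2)
yi=np.radians(60);ty=np.array([np.sin(yi),-np.cos(yi)]);t=S+.064*ty
manip.move_pose([*t,.215],down(yi));manip.sleep(.3)
c=viewer.get_calibration('wrist');np.save('wF.npy',c,allow_pickle=True)
i=viewer.get_image('wrist');cv2.imwrite('pics/wF.png',i[:,:,::-1])
u=proj(c,[*S,.15]);print(u,crop(i,u[0],u[1],160,120,5,'pics/wFc.png'),manip.current_clock())
j=viewer.get_image('side');print(crop(j,285,215,110,80,7,'pics/sF.png'))
E
```

```text
0.0920629422152467 [-0.05201593 -0.4142742  -0.93746566]
[323.2617857  131.45651939] (243, 71) 34.0333
(230, 175)
```

View pics/wFc.png

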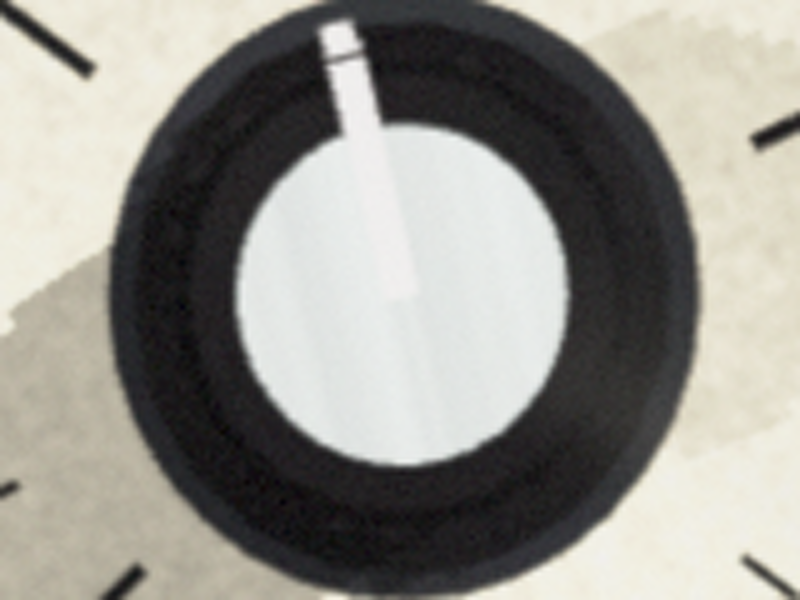

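View pics/sF.png

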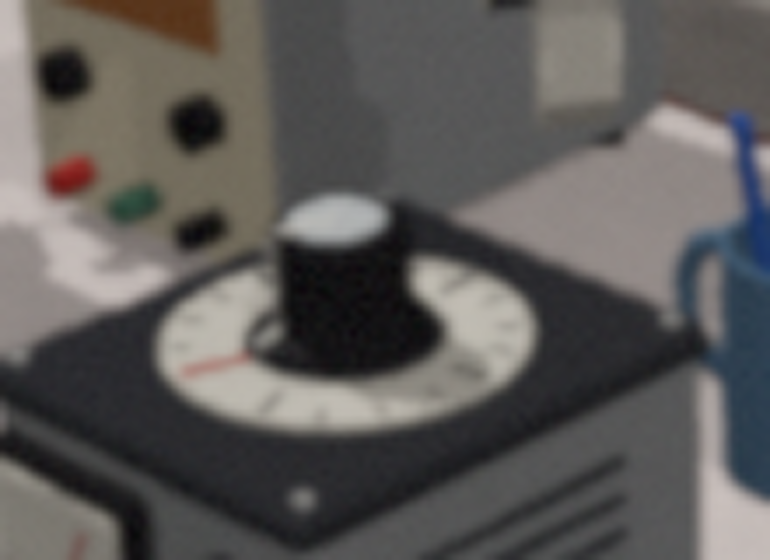

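```bash
python3 - <<'E'
from h import *
i=cv2.imread('pics/wF.png')[:,:,::-1];print(crop(i,318,75,120,120,5,'pics/wFd.png'))
c=np.load('wF.npy',allow_pickle=True).item()
P=lambda x,y:(243+(x+.5)/5-.5,71+(y+.5)/5-.5)
hsv=cv2.cvtColor(i,cv2.COLOR_RGB2HSV)
cap=atz(c,*P(403,295),.170);print('cap centre',cap)
tip=atz(c,*P(337,22),.136);
b0=atz(c,*P(400,298),.170);b1=atz(c,*P(353,80),.170)
m=cv2.inRange(hsv,(0,150,80),(8,255,255))|cv2.inRange(hsv,(172,150,80),(180,255,255));m[200:]=0;m[:,:180]=0;m[:,420:]=0
ys,xs=np.nonzero(m);pt=np.array([atz(c,x,y,.13)[:2] for x,y in zip(xs,ys)])
l=cv2.fitLine(pt.astype(np.float32),2,0,.0001,.0001).ravel()
an=lambda d:np.degrees(np.arctan2(d[1],d[0]))
r=np.hypot(*(pt-cap[:2]).T);inner=pt[r<r.min()+.002].mean(0)
print('red mean dir',an(pt.mean(0)-S),an(pt.mean(0)-cap[:2]),'line',an(l)%180,'inner',an(inner-cap[:2]),r.min())
print('tip dir',an(tip-cap),an(tip[:2]-S),'top line',an(b1-b0),np.linalg.norm((tip-cap)[:2]))
E
```

```text
(258, 15)
cap centre [0.56796323 0.09024473 0.17      ]
red mean dir 164.27100622063662 164.44601626419634 line 164.3568 inner 164.4389302920224 0.032410755063857426
tip dir 163.93825778261566 163.68734761499854 top line 162.64955082605485 0.028294570941256505
```

View pics/wFd.png

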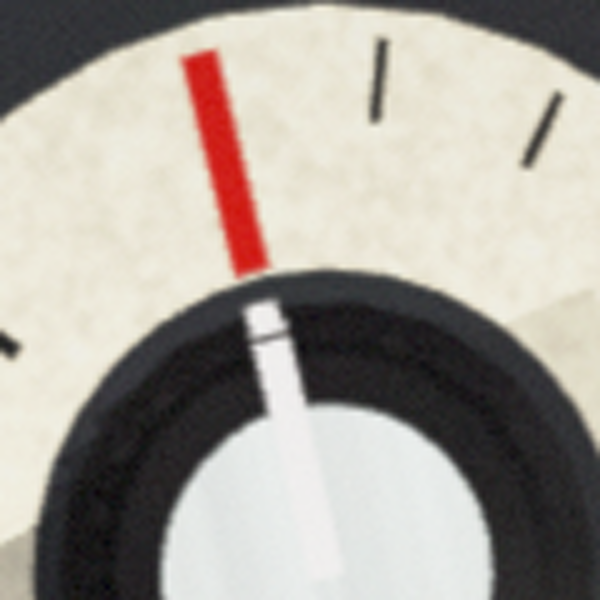

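The pointer tip at about (310.5,75) lines up with the red mark's inner end at about (308,69). Measured directions are 163.9° and 164.4°, and the knob is seated with the gripper clear. Handing in.

```bash
python3 - <<'E'
from h import *
print(manip.current_clock(),manip.current_finger_gap(),manip.current_force())
manip.hand_in()
E
```

```text
34.0833 0.09138134571603658 [-0.21242512  0.36398751 -0.03261471]
the job is handed in; nothing more can be done
```

The knob is back on the variac, pushed fully home and turned anticlockwise to zero. I released it, backed the gripper clear, and handed the job in at about 34 s.

- **Fitting:** I read the flat's angle (about 82°) off the wrist camera and lined the knob up with it beforehand. It passed 8 mm and went onto the D section without any feeling round, under about 3 N at that point.
- **Seating:** It stopped at about 22.1 mm, which matches the bore ceiling. The highest reading was about 13 N, when I pressed it to check. I never saw a distinct 10 N snap peak in the force samples, so the seating rests on the depth, that press, and the side picture showing the skirt just above the dial.
- **Zero:** After release the pointer tip read 163.9° against the red mark's 164.4°, about 0.5° clockwise. The pointer line on top of the knob alone read about 1.7° clockwise, but that estimate is less certain. I did not reach the stop.
- **The rest of the bench:** I touched nothing except the knob and the shaft under it. I did not take a full picture of the bench at the end to confirm that.

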